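Press the battery under the lip of the optical test set and hold it home

TASK

Fit the black battery pack into the open battery bay on the back of the test set that lies face down on the bench: tongue end first under the steel lip, then push it against the sprung contacts until it is fully home against the end of the bay. The springs push it back out if you let go, so finish while still holding it pressed fully home, flat in the bay, so that I can screw the locking bar in behind it. Leave the other things on the bench where they are.

Things in the scene. Friction and masses are not known exactly. Their poses are not given: they have to be found in the camera images.
- battery_mid (a point): Centre, half-way up, of the loose black battery pack, 0.2 to 0.35 kg, lying on the bench, ridge up. Overall 101 long (its x) x 62 wide (y) x 40 mm high (z up); this point is 20 mm above its underside, 50.5 mm behind the tongue's end. Main block 90 x 62 x 22 mm high, x = -50.5 to +39.5 mm, then the tongue. A yellow arrow on top points to +x, the tongue.
- ridge (a point): Centre of the battery's orange grip ridge: 24 mm along the battery's x, 44 mm along y, 18 mm high (22 to 40 mm above the underside); 5.5 mm behind battery_mid, 11 mm higher. Can be gripped across either way; the black block's flat top is 9 mm below this point, so fingertips reach at most that deep.
- tongue_end (a point): Middle of the end face of the battery's tongue, which carries brass pads. The tongue juts 11 mm from the main block, is 56 mm wide and reaches from 1 to 11 mm above the battery's underside; this point is 6 mm above the underside.
- bay_seat (a point): Fixed in the test set: battery_mid lies here, axes of both alike, when fully home. x: horizontal push direction, to the lip and contacts; z up. Bay floor flat, 20 mm below (42 above the bench). End wall (hard stop of the tongue) at x = +50.5 mm, rear wall at -71.5 mm. Bay 68 mm wide (battery 62), centred, with 5 mm 45-degree lead-ins on its long and rear edges.
- lip_edge (a point): Middle of the free edge of the steel lip, which juts 9 mm back over the bay from the end wall, right across it, 13.5 to 17.5 mm above the bay floor (this point 15.5). Nothing goes straight down to home: the battery goes to the floor with its tongue's end 0 to 12 mm short of this edge (9 to 21 mm short of home), then slides along +x, the tongue passing under the lip.
- case_back (a point): Centre of the test set's back, level with it, 66 mm above the bench; axes as bay_seat. The test set does not move: grey case 190 (x) x 260 mm (y), blue bumpers on the corners 80 mm above the bench, on a grey foam pad 210 x 284 mm; it lies face down, bay open upward.
- contacts (a joint): Travel in m of the five brass spring contacts in the end wall under the lip, along the push: 0 free (standing 6 mm out of the wall), 0.006 when the battery is fully home. They push back with 3.2 N at first touch, 8 N fully home, besides sliding friction of 1 to 3 N, more if pressed down; at the end wall the force rises sharply.
- alcohol: Bystander: white alcohol pump bottle with a steel top, 56 x 56 x 115 mm high; origin at the centre of its underside. Leave alone.
- cleaver: Bystander: black and blue fibre cleaver, 85 x 60 x 52 mm high; origin at the centre of its underside. Leave alone.
- screwdriver: Bystander: red-handled screwdriver, 170 mm long, lying down, handle towards the robot. Leave alone.
- blower: Bystander: black rubber air blower with blue nozzle, lying, 140 mm long along its x from the origin at its blunt end, 58 mm high. Leave alone.
There are look-alikes about, which are no part of the job. What is shaped like the part that bears battery_mid but pink or red is not meant.

How it is judged (in metres and radians):
On the way, in this order (a step that is already met when the one before it is completed fails the run):
1. the battery is lifted clear of the bench in the gripper (height (world z) of battery_mid above 0.05 m and contact force between battery and the fingers above 0.5 N and contact force between battery and table below 0.05 N), for 0.2 s.
2. the tongue is under the lip (x of battery_mid in the frame of bay_seat above -0.007 m and y of battery_mid in the frame of bay_seat between -0.006 and 0.006 m and z of battery_mid in the frame of bay_seat between -0.004 and 0.004 m), for 0.05 s.
At the end, for the whole second after the job is handed in: Battery within 2 mm of home along the push (3 mm past), 5 mm sideways, 3 mm in height; tilt under 0.05 rad, in line with the bay within 0.08 rad; contacts pushed in over 4 mm; battery at rest, still held or pressed by the fingers (over 2 N) throughout the last second (x of battery_mid in the frame of bay_seat between -0.002 and 0.003 m and y of battery_mid in the frame of bay_seat between -0.005 and 0.005 m and z of battery_mid in the frame of bay_seat between -0.003 and 0.003 m and angle between battery_mid's own z axis and vertical below 0.05 rad and angle between the x axis of battery_mid and the x axis of bay_seat, either way round below 0.08 rad and value of joint contacts above 0.004 m and contact force between battery and the fingers above 2 N and linear speed of battery below 0.01 m/s); the arm keeps its last pose, push and grip.
It fails at once if the alcohol bottle is moved more than 25 mm (distance of alcohol from where it was at the start of the episode above 0.025 m).
It fails at once if the fibre cleaver is moved more than 25 mm (distance of cleaver from where it was at the start of the episode above 0.025 m).
It fails at once if the screwdriver is moved more than 25 mm (distance of screwdriver from where it was at the start of the episode above 0.025 m).
It fails at once if the air blower is moved more than 25 mm (distance of blower from where it was at the start of the episode above 0.025 m).
It also fails if it takes over 42 s, if anything falls off the work surface, if the arm or the gripper's body presses on something with over 40 N, if the wrist force passes 120 N, or if a joint passes its speed limit or range.

ROBOT

A 6-joint arm with a two-finger parallel gripper is mounted at the origin on the work surface. World frame = base frame: x ahead of the robot, y to its left, z up, the work surface at z = 0. Lengths are in mm, angles in rad, forces in N, time in s.
With the tool pointing down it reaches from about 275 to 750 mm from the base axis. Payload 10.2 kg.
Tool frame: the origin (TCP) lies at the very end of the fingers, on their centre line; the grasp point (between the pads) lies 19 mm behind it; z points along the fingers, y is the direction in which the jaws open and shut (so a half turn about z gives the same grasp; the last joint's range is limited). The gripper opens to 85 mm and grips with 20 to 120 N. Pads are 22 mm wide; open, the fingers measure 114 mm over their backs; the gripper's body (76 mm by 85 mm) begins 54 mm behind the grasp point. The pads swing forward as they close: fully open they stand 13 mm farther back than shut.
Start: joints at [0.928, 0.313, 1.498, -0, 1.331, -0.223], TCP at [213.991, 479.415, 231.294] pointing down, gripper open.
Joint ranges: [-2.94, 2.94], [-0.97, 2.17], [0.19, 2.56], [-1.23, 4.37], [0.02, 3.11], [-2.88, 2.88]. Speed limits (rad/s): [2.39, 2.39, 3.01, 3.14, 3.14, 3.14].

INTERFACE

Orientations are given as a unit quaternion [w, x, y, z].
In Python, from rig import readout, cams, finish_job gives the robot as it stands. The module is installed in compiled form; this text tells all that it offers.
- The arm moves only by the tool carry_out, never from a script. Its argument "steps" is one flat list of numbers, 7 for each row, row after row: the shift along the tool's x, y, z in cm, then the turn, a rotation vector about the tool's x, y, z in units of 5 degrees (1.0 is 5 degrees), then the opening, from -1 (shut) to 1 (fully open), so that 0 is half open. In form: [x, y, z, ax, ay, az, hand, x, y, z, ax, ay, az, hand, ...]. A call has 1 to 20 rows; each row shifts and turns the commanded pose from where the row before left it, along the tool's axes as they then stand; what a row does not reach is not made up. A row lasts 1/12 s, in which the tool goes at most 41.7 mm and 7.16 degrees, less where a joint would pass 70% of its speed; a pose out of reach is approached as far as the arm can. A call with a gripper value outside its range is refused whole. The fingers move at their own pace and stop on an object; "grip_force" is the grip in N (left out, the last holds). Time passes only in rows, so rows that do not move let the fingers close. It gives the time, the measured TCP pose, the force and the opening at its end, in the units of the state.
- readout.sense(): the state, without advancing time (a new reading comes with each control period).
- cams.capture(name): name is "side" or "top" or "wrist"; returns the picture (400x640x3 uint8, red, green, blue); there is no depth.
- cams.calibration(name): a dict with "fx", "fy", "cx", "cy" (pixels), "k1" (the pictures are not rectified: a ray, as slopes to the right and down, at radius r is drawn at 1 + k1 r^2 times it, then the intrinsics apply), "R" (3x3) and "t" (3): a world point X has camera coordinates R X + t; the wrist camera has in their place "T_tool_cam" (4x4, takes a point from camera to tool coordinates, whose origin is the TCP and whose axes are the flange's). Camera axes: x right, y down, z forward; pixel columns grow to the right and rows downward; lengths in mm; the calibration is good to about 2 mm. A picture is of the moment at which its call begins: read the wrist's pose just before it. calibration takes no time and is no camera call.
- finish_job(): hands the job in, once; it reports no verdict.
The state is a dict: "time_s": time; "joints": joint angles; "dq": joint speeds; "tau": joint torques, N m; "eef_pos": TCP position; "ee_rot": TCP orientation; "force": force on the tool from outside, world axes, zero at the start; "wrist_torque": the same for the moment, N m; "grip_width": opening from 0.0 (shut) to 1.0 (fully open).
Only numpy, scipy, OpenCV 4.12 (cv2) and the standard library are available. Lean on these libraries where they do the work, as an engineer would, in place of code of your own. Each camera call takes 0.05 s, during which the arm holds its last target.

## Working session

There is one attempt and no reset: what is moved stays moved. The work goes in short steps, Python scripts to look and compute and a tool call to move; the robot and the scene stay as the last step left them, time stands still between calls to the robot, and variables do not carry over. Pictures are saved under pics/ and viewed, and the job is handed in when it is done.

Besides the shell and the picture viewer there is one more tool, called as name(argument=value, ...) on one line, values as JSON. carry_out: Moves the arm, as the interface text tells. Its arguments: {"type":"object","properties":{"steps":{"type":"array","items":{"type":"number"}},"grip_force":{"type":"number"}},"required":["steps"]}

```bash
mkdir -p pics; python3 - <<'E'
from rig import readout, cams
import cv2
s=readout.sense();print({k:s[k] for k in('time_s','eef_pos','ee_rot','force','grip_width')})
for n in('side','top','wrist'):
    im=cams.capture(n);cv2.imwrite(f'pics/{n}0.png',im[:,:,::-1]);print(n,cams.calibration(n))
E
```

```text
{'time_s': 0.0, 'eef_pos': array([213.81656365, 479.21127056, 230.72944766]), 'ee_rot': array([-2.68015325e-04,  2.08358359e-01,  9.78052342e-01, -5.82596088e-04]), 'force': array([ 0.03382938,  0.6821529 , -0.9044375 ]), 'grip_width': 0.9963052431958589}
side {'fx': 483.14322071021206, 'fy': 483.14322071021206, 'cx': 320.2171958305363, 'cy': 205.90669891099174, 'k1': -0.04147737864256874, 'R': array([[-0.83330056, -0.55281254, -0.00290995],
       [-0.27800011,  0.42359103, -0.86214069],
       [ 0.47783482, -0.71761336, -0.50666059]]), 't': array([ 403.19846656,  237.05612396, 1350.48375696])}
top {'fx': 420.91440534241775, 'fy': 420.91440534241775, 'cx': 317.0577409818492, 'cy': 195.8844655165653, 'k1': -0.0545890289567179, 'R': array([[-0.00685836, -0.99973617, -0.02192131],
       [-0.9913787 ,  0.00966626, -0.13067069],
       [ 0.13084811,  0.02083614, -0.99118345]]), 't': array([  -4.64344345,  509.83616006, 1185.96691957])}
wrist {'fx': 349.3261830430189, 'fy': 349.3261830430189, 'cx': 318.84298829345784, 'cy': 198.29509628506258, 'k1': -0.07496851673222456, 'T_tool_cam': array([[-1.84668559e-03, -9.60487727e-01, -2.78316214e-01,
         7.10170755e+01],
       [ 9.99998295e-01, -1.77527054e-03, -5.08618855e-04,
         4.17981660e-02],
       [-5.56440800e-06, -2.78316679e-01,  9.60489368e-01,
        -1.42354488e+02],
       [ 0.00000000e+00,  0.00000000e+00,  0.00000000e+00,
         1.00000000e+00]])}
```

View pics/top0.png

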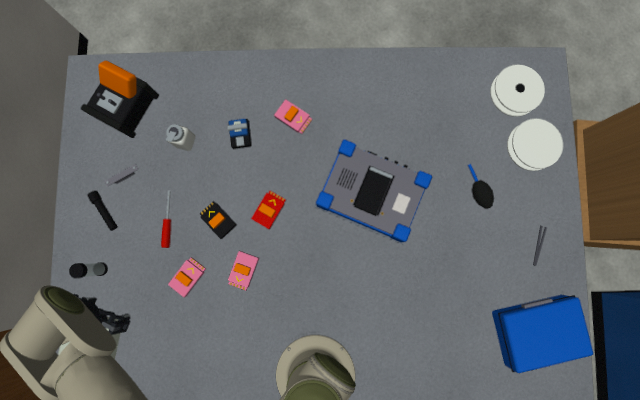

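View pics/side0.png

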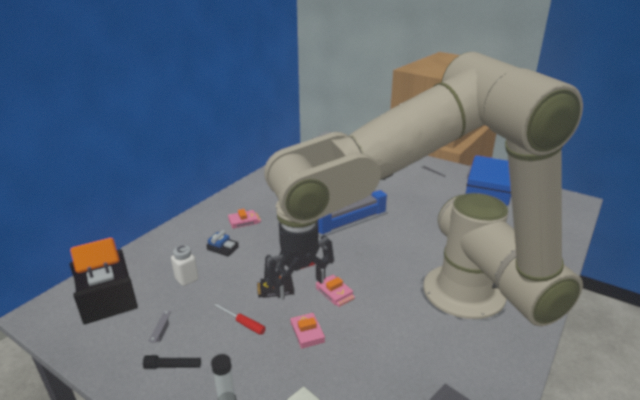

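View pics/wrist0.png

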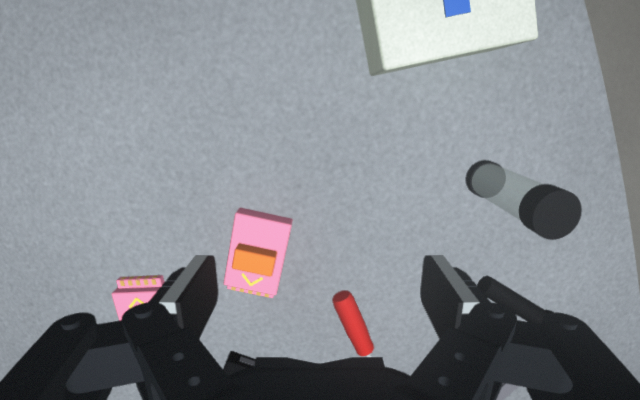

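The top view shows one black pack with an orange ridge at (217,220). The look-alikes are red at (268,209) and pink at (293,116), (187,277) and (242,270), and only the black one fits. The test set is at (375,190). I'll enlarge both to confirm.

```bash
cat > h.py <<'E'
import numpy as np, cv2
from rig import readout, cams
from scipy.spatial.transform import Rotation as Ro
def tcp():
    s=readout.sense();q=s['ee_rot'];return Ro.from_quat([q[1],q[2],q[3],q[0]]),np.array(s['eef_pos'])
def ray(name,uv,pose=None):
    c=cams.calibration(name);uv=np.atleast_2d(np.array(uv,float))
    K=np.array([[c['fx'],0,c['cx']],[0,c['fy'],c['cy']],[0,0,1]])
    p=cv2.undistortPoints(uv[:,None],K,np.array([c['k1'],0,0,0.]))[:,0]
    d=np.c_[p,np.ones(len(p))]
    if name=='wrist':
        R,t=pose;T=c['T_tool_cam'];o=R.apply(T[:3,3])+t;d=R.apply(d@T[:3,:3].T)
    else: o=-c['R'].T@c['t'];d=d@c['R']
    return o,d/np.linalg.norm(d,axis=1)[:,None]
def onz(name,uv,z,pose=None):
    o,d=ray(name,uv,pose);return o+d*((z-o[2])/d[:,2])[:,None]
def proj(name,X,pose=None):
    c=cams.calibration(name);X=np.atleast_2d(np.array(X,float))
    if name=='wrist':
        R,t=pose;T=c['T_tool_cam'];Y=(R.inv().apply(X-t)-T[:3,3])@T[:3,:3]
    else: Y=X@c['R'].T+c['t']
    p=Y[:,:2]/Y[:,2:];r=(p**2).sum(1)[:,None];p=p*(1+c['k1']*r)
    return p*[c['fx'],c['fy']]+[c['cx'],c['cy']]
def tri(rs):
    A=0;b=0
    for o,d in rs:
        d=d.reshape(3);M=np.eye(3)-np.outer(d,d);A=A+M;b=b+M@o
    X=np.linalg.solve(A,b);return X,[np.linalg.norm((np.eye(3)-np.outer(d.reshape(3),d.reshape(3)))@(X-o)) for o,d in rs]
E
python3 - <<'E'
from h import *
im=cv2.imread('pics/top0.png')
a=cv2.resize(im[190:250,180:300],None,fx=6,fy=6,interpolation=cv2.INTER_CUBIC)[:, :720]
b=cv2.resize(im[130:250,305:445],None,fx=5,fy=5,interpolation=cv2.INTER_CUBIC)
cv2.imwrite('pics/cropa.png',a);cv2.imwrite('pics/cropb.png',b)
for n,uv,z in(('ridge',(217,220),40),('bay',(374,190),60),('case',(375,190),66),('blower',(482,193),30),('screw',(166,235),15),('red',(268,209),40)):print(n,onz('top',uv,z))
E
```

```text
ridge [[441.5741826  280.09306796  40.        ]]
bay [[ 521.50986662 -170.88842517   60.        ]]
case [[ 520.61269046 -173.01123648   66.        ]]
blower [[ 514.01168003 -488.50153762   30.        ]]
screw [[400.13768513 438.144946    15.        ]]
red [[472.20102793 132.51560337  40.        ]]
```

View pics/cropa.png

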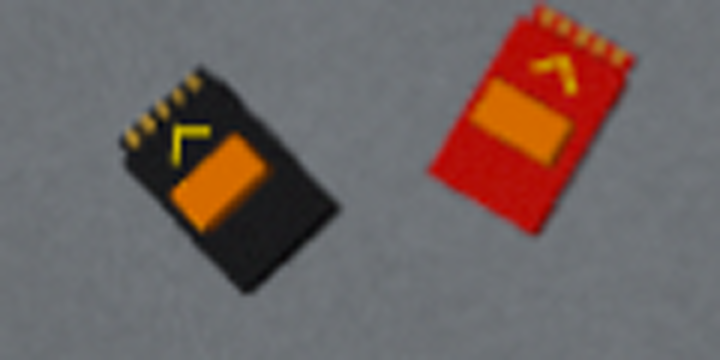

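View pics/cropb.png

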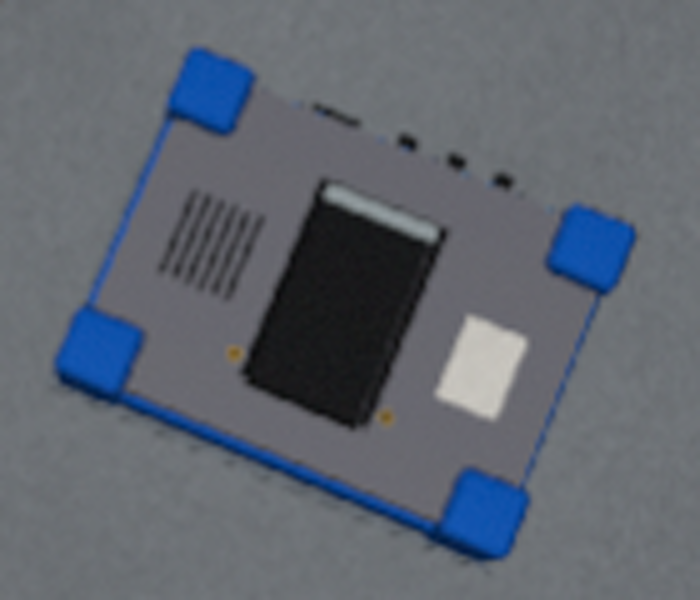

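The crops confirm it. The black pack's tongue and arrow point up-left, and the bay's silver lip is on the far side, up-right. Next I'll take measurements from the top view, then view with the wrist camera.

```bash
python3 - <<'E'
from h import *
# crop a scale 6 offset (180,190); crop b scale5 offset (305,130)
ca=lambda p:(np.array(p,float)+.5)/6-.5+[180,190]
cb=lambda p:(np.array(p,float)+.5)/5-.5+[305,130]
r=onz('top',ca([(172,193),(238,133),(269,170),(203,233)]),40);print('ridge',r.mean(0),[np.linalg.norm(r[i]-r[i-1]) for i in range(4)])
d=r[0]+r[1]-r[2]-r[3];print('head',np.degrees(np.arctan2(d[1],d[0])))
c=onz('top',cb([(325,180),(445,232),(365,430),(243,376)]),66);print('bay',c,[np.linalg.norm(c[i]-c[i-1]) for i in range(4)])
d=c[0]+c[1]-c[2]-c[3];print('head',np.degrees(np.arctan2(d[1],d[0])),c.mean(0))
b=onz('top',cb([(210,90),(590,250),(485,515),(98,352)]),80);d=b[0]+b[1]-b[2]-b[3];print('bump',b.mean(0),np.degrees(np.arctan2(d[1],d[0])))
R,t=tcp();print(R.as_matrix())
E
```

```text
ridge [441.73141641 282.04379093  40.        ] [np.float64(24.794448886604044), np.float64(42.59789013606914), np.float64(23.712945022786318), np.float64(43.45088109695065)]
head 39.75845814785294
bay [[ 590.80737408 -159.46591784   66.        ]
 [ 560.13430895 -226.64913334   66.        ]
 [ 448.22255443 -178.49848138   66.        ]
 [ 479.2473363  -110.85301664   66.        ]] [np.float64(121.69164389392947), np.float64(73.8540545255846), np.float64(121.83072717291975), np.float64(74.42073629331026)]
head -23.412669256824774 [ 519.60289344 -168.8666373    66.        ]
bump [ 519.64349763 -167.65986867   80.        ] -23.44238963176474
[[-9.13178240e-01  4.07560054e-01 -5.50908125e-04]
 [ 4.07560383e-01  9.13177934e-01 -7.70883407e-04]
 [ 1.88895860e-04 -9.28482279e-04 -9.99999551e-01]]
```

carry_out(steps=[-2.5, -0.85, 0, 0, 0, 0, 1, -2.5, -0.85, 0, 0, 0, 0, 1, -2.5, -0.85, 0, 0, 0, 0, 1, -2.5, -0.85, 0, 0, 0, 0, 1, -2.5, -0.85, 0, 0, 0, 0, 1, -2.5, -0.85, 0, 0, 0, 0, 1, -2.5, -0.85, 0, 0, 0, 0, 1, -2.5, -0.85, 0, 0, 0, 0, 1, -2.5, -0.85, 0, 0, 0, 0, 1, -2.5, -0.85, 0, 0, 0, 0, 1, -2.5, -0.85, 0, 0, 0, 0, 1, -2.5, -0.85, 0, 0, 0, 0, 1, -2.5, -0.9, 0, 0, 0, 0, 1, -2.65, -0.95, 0, 0, 0, 0, 1, 0, 0, 0, 0, 0, 1.05, 1, 0, 0, 0, 0, 0, 1.05, 1, 0, 0, 0, 0, 0, 1.05, 1, 0, 0, 0, 0, 0, 1.05, 1, 0, 0, 0, 0, 0, 1.04, 1, 0, 0, 0, 0, 0, 0, 1])

```text
time_s: 1.82
eef_pos: [485.8, 226.1, 231.1]
ee_rot: [-0.0, 0.426, 0.905, -0.0]
force: [0.3, 0.3, 0.4]
grip_width: 0.995
```

```bash
cat > snap.py <<'E'
import sys;from h import *
n=sys.argv[1];R,t=tcp();im=cams.capture('wrist');cv2.imwrite(f'pics/{n}.png',im[:,:,::-1]);np.savez(f'pics/{n}.npz',q=R.as_quat(),t=t)
s=readout.sense();print(s['time_s'],t,np.degrees(np.arctan2(*R.apply([0,1,0])[1::-1])),s['force'],s['grip_width'],s['joints'])
E
python3 snap.py w1
```

```text
1.8667 [485.77342918 226.0631687  231.05065678] 39.56326858917309 [-0.10981747  0.60658904  0.59918772] 1.0002447961841008 [ 2.16804350e-01  3.37181481e-01  1.46497584e+00  2.47879627e-06
  1.33991370e+00 -4.78576530e-01]
```

View pics/w1.png

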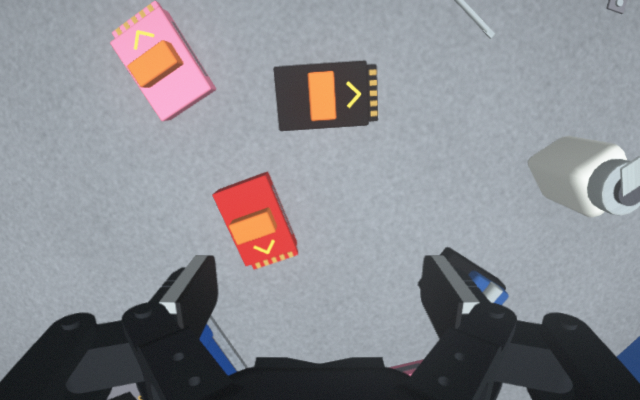

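```bash
cat > orange.py <<'E'
import sys;from h import *
n,u,v=sys.argv[1],int(sys.argv[2]),int(sys.argv[3])
im=cv2.imread(f'pics/{n}.png');z=np.load(f'pics/{n}.npz');pose=(Ro.from_quat(z['q']),z['t'])
h=cv2.cvtColor(im,cv2.COLOR_BGR2HSV);m=cv2.inRange(h,(5,150,90),(20,255,255))
k,l,st,ce=cv2.connectedComponentsWithStats(m)
i=min(range(1,k),key=lambda i:np.hypot(*(ce[i]-[u,v]))+(1e3 if st[i][4]<200 else 0))
c=cv2.findContours((l==i).astype('u1'),0,1)[0][0];b=cv2.boxPoints(cv2.minAreaRect(c))
P=onz('wrist',b,40,pose);print(ce[i],st[i],b.round(1).tolist());print(P.round(1).tolist(),P.mean(0),[np.linalg.norm(P[j]-P[j-1]).round(1) for j in range(4)])
for j in range(2):
    e=P[j]-P[j-1];print(np.degrees(np.arctan2(e[1],e[0])))
E
python3 orange.py w1 322 96
```

```text
[321.72120731  95.3375695 ] [ 308   71   28   50 1259] [[307.1000061035156, 72.19999694824219], [333.20001220703125, 70.5], [336.3999938964844, 118.69999694824219], [310.29998779296875, 120.4000015258789]]
[[417.8, 291.3, 40.0], [435.1, 307.6, 40.0], [465.2, 276.4, 40.0], [447.3, 259.6, 40.0]] [441.34265791 283.751777    40.        ] [np.float64(43.4), np.float64(23.8), np.float64(43.3), np.float64(24.5)]
132.9936458948954
43.130714778115646
```

carry_out(steps=[1.7, 0, 2, 0, 0, 0, 1, 1.7, 0, 2, 0, 0, 0, 1, 1.6, 0, 2, 0, 0, 0, 1, 0, 0, 2, 0, 0, 0, 1, 0, 0, 0, 0, 0, 0, 1])

```text
time_s: 2.28
eef_pos: [451.8, 264.5, 147.9]
ee_rot: [-0.002, 0.423, 0.906, -0.002]
force: [-0.4, -0.2, -0.8]
grip_width: 1.002
```

```bash
python3 snap.py w2
```

```text
2.3333 [451.75228992 264.49320654 147.92668411] 39.97827233292508 [ 0.01173058 -0.09528443 -0.75006816] 1.0004511076144578 [ 3.04806740e-01  3.91674327e-01  1.61020422e+00 -1.10820046e-04
  1.14316141e+00 -3.91635711e-01]
```

View pics/w2.png

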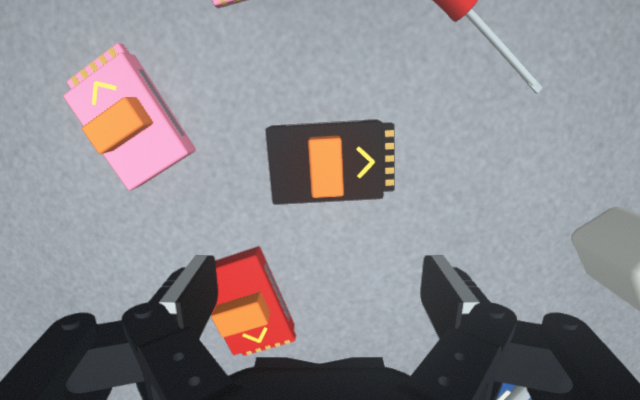

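```bash
python3 orange.py w2 326 167; python3 - <<'E'
from h import *
ld=lambda n:(lambda z:(Ro.from_quat(z['q']),z['t']))(np.load(f'pics/{n}.npz'))
import subprocess
p1=ld('w1');p2=ld('w2')
def box(n,u,v):
    im=cv2.imread(f'pics/{n}.png');h=cv2.cvtColor(im,cv2.COLOR_BGR2HSV);m=cv2.inRange(h,(5,150,90),(20,255,255))
    k,l,st,ce=cv2.connectedComponentsWithStats(m);i=l[v,u];c=cv2.findContours((l==i).astype('u1'),0,1)[0][0];b=cv2.boxPoints(cv2.minAreaRect(c));return b
b1=box('w1',322,96);b2=box('w2',326,167)
print(tri([ray('wrist',b1.mean(0),p1),ray('wrist',b2.mean(0),p2)]))
for i in range(4):
    print(b1[i],b2[i],tri([ray('wrist',b1[i],p1),ray('wrist',b2[i],p2)]))
# battery block edges in w2
im=cv2.imread('pics/w2.png');g=im.max(2);m=(g<75).astype('u1')
k,l,st,ce=cv2.connectedComponentsWithStats(m);i=l[185,290];c=np.vstack(cv2.findContours((l==i).astype('u1'),0,1)[0]);b=cv2.boxPoints(cv2.minAreaRect(c));print(st[i],b);P=onz('wrist',b,22,p2);print(P,[np.linalg.norm(P[j]-P[j-1]) for j in range(4)]);
for j in range(2):e=P[j]-P[j-1];print(np.degrees(np.arctan2(e[1],e[0])))
E
```

```text
[325.79346734 166.2919598 ] [ 308  136   36   62 1990] [[307.5, 137.0], [340.70001220703125, 135.1999969482422], [343.8999938964844, 195.8000030517578], [310.70001220703125, 197.5]]
[[416.6, 292.6, 40.0], [433.9, 308.8, 40.0], [464.9, 276.4, 40.0], [446.8, 259.5, 40.0]] [440.55566705 284.32340916  40.        ] [np.float64(44.9), np.float64(23.7), np.float64(44.8), np.float64(24.8)]
132.41877004993393
42.92963049961113
(array([441.07422483, 283.95468865,  34.13365197]), [np.float64(0.10470441107376692), np.float64(0.10470441107375719)])
[307.07968  72.19469] [307.47235 136.97514] (array([417.00234118, 291.60593833,  29.99748403]), [np.float64(0.08678659294515058), np.float64(0.08678659294517117)])
[333.23013   70.451324] [340.7486  135.22377] (array([434.94356602, 308.36275604,  30.398045  ]), [np.float64(0.010741354218772994), np.float64(0.0107413542187849)])
[336.44693 118.70354] [343.93646 195.79283] (array([465.18632584, 276.37033368,  39.21887738]), [np.float64(0.08574370376833997), np.float64(0.08574370376845057)])
[310.29648 120.4469 ] [310.66022 197.5442 ] (array([447.14689482, 259.42999432,  39.14526276]), [np.float64(0.24060014733576635), np.float64(0.24060014733573873)])
[ 266  120  128   84 6523] [[265.78427 126.36923]
 [391.69638 118.88928]
 [396.3032  196.43741]
 [270.39108 203.91736]]
[[387.80882661 276.63740663  22.        ]
 [457.26273674 342.09570397  22.        ]
 [501.60464055 299.92367336  22.        ]
 [428.22184457 230.23557563  22.        ]] [np.float64(61.5332588147237), np.float64(95.43916556054455), np.float64(61.19382811984099), np.float64(101.20012702744653)]
131.05377458543626
43.303601624899244
```

Wrist views: the black pack is at (326,167). Its ridge top centre is at (441,284), height 39–40 mm from the near corners of the two views, measured 24 x 44 mm, heading about 42.8°. This agrees with the top view and the sizes given. I'll go down with the jaws along the battery's x.

carry_out(steps=[0, 0, 0, 0, 0, 0.56, 1, 1.1, 0.25, 2, 0, 0, 0, 1, 1.1, 0.28, 2, 0, 0, 0, 1, 0, 0, 2, 0, 0, 0, 1, 0, 0, 2, 0, 0, 0, 1, 0, 0, 2, 0, 0, 0, 1, 0, 0, 1.5, 0, 0, 0, 1, 0, 0, 0.8, 0, 0, 0, 1, 0, 0, 0, 0, 0, 0, 1], grip_force=60)

```text
time_s: 3.08
eef_pos: [445.1, 285.0, 28.0]
ee_rot: [-0.0, 0.446, 0.895, -0.0]
force: [-0.7, -0.4, 0.3]
grip_width: 0.998
```

```bash
python3 snap.py w3
```

```text
3.1333 [445.14489786 285.0111055   27.95288362] 36.97421009516326 [-0.59611624 -0.93636207  0.07693576] 1.0007832266668835 [ 3.47860030e-01  5.71498515e-01  1.70043802e+00 -2.08159392e-05
  8.69166869e-01 -2.97323316e-01]
```

View pics/w3.png

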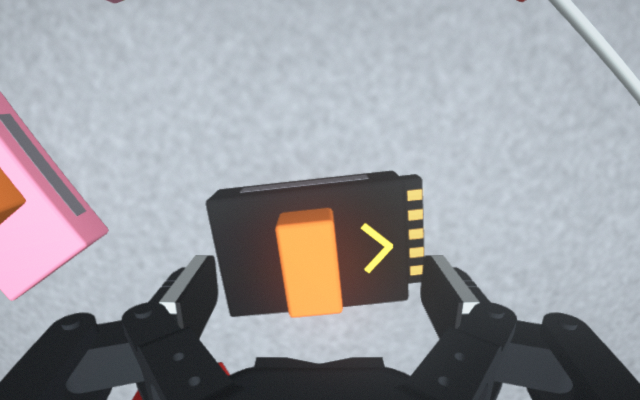

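I turned the wrong way: the tool heading is 37°, but 42.8° is needed. I'll correct that and check again.

carry_out(steps=[0, 0, 0, 0, 0, -0.58, 1, 0, 0, 0, 0, 0, -0.58, 1, 0.22, -0.37, 0, 0, 0, 0, 1, 0, 0, 0.3, 0, 0, 0, 1, 0, 0, 0, 0, 0, 0, 1])

```text
time_s: 3.55
eef_pos: [440.7, 284.4, 25.6]
ee_rot: [0.0, 0.401, 0.916, 0.0]
force: [-0.2, -0.2, -0.5]
grip_width: 1.003
```

```bash
python3 snap.py w4
```

```text
3.6 [440.68630089 284.43448399  25.63954983] 42.68012930254721 [-0.01698402  1.12260128  0.24994236] 0.9992329284171674 [ 3.49606826e-01  5.69709762e-01  1.71574257e+00 -5.45946651e-05
  8.55744944e-01 -3.95537007e-01]
```

View pics/w4.png

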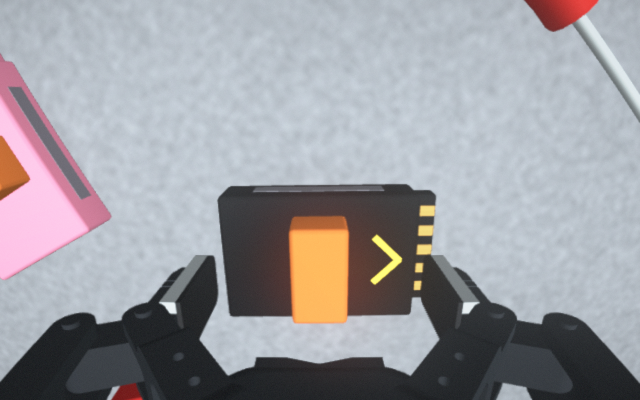

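The ridge (290–348, 215–322) now sits square and centred between the fingers, so I'll close.

carry_out(steps=[0, 0, 0, 0, 0, 0, -1, 0, 0, 0, 0, 0, 0, -1, 0, 0, 0, 0, 0, 0, -1, 0, 0, 0, 0, 0, 0, -1, 0, 0, 0, 0, 0, 0, -1, 0, 0, 0, 0, 0, 0, -1, 0, 0, 0, 0, 0, 0, -1, 0, 0, 0, 0, 0, 0, -1], grip_force=60)

```text
time_s: 4.27
eef_pos: [440.9, 284.5, 25.6]
ee_rot: [0.0, 0.401, 0.916, 0.0]
force: [-0.3, -0.4, 4.4]
grip_width: 0.265
```

```bash
python3 snap.py w5
```

```text
4.3167 [440.88762865 284.51986995  25.56951532] 42.74718165086294 [-0.48645884 -0.43486529  5.21402703] 0.2614379300283052 [ 3.49566319e-01  5.69982011e-01  1.71542639e+00 -2.21995528e-05
  8.55537329e-01 -3.96494120e-01]
```

View pics/w5.png

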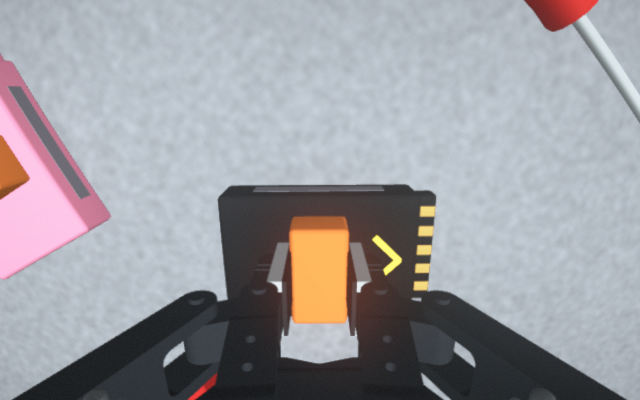

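carry_out(steps=[0, 0, 0, 0, 0, 0, -1, 0, 0, -0.5, 0, 0, 0, -1, 0, 0, -1.5, 0, 0, 0, -1, 0, 0, -2, 0, 0, 0, -1, 0, 0, -3, 0, 0, 0, -1, 0, 0, -3, 0, 0, 0, -1, 0, 0, -3, 0, 0, 0, -1, 0, 0, -3, 0, 0, 0, -1, 0, 0, -3, 0, 0, 0, -1, 0, 0, 0, 0, 0, 0, -1, 0, 0, 0, 0, 0, 0, -1])

```text
time_s: 5.23
eef_pos: [440.8, 284.5, 216.0]
ee_rot: [0.001, 0.401, 0.916, 0.001]
force: [0.8, -0.3, -3.7]
grip_width: 0.259
```

```bash
python3 snap.py w6
```

```text
5.2833 [440.76837217 284.48924538 215.98862368] 42.750789231089136 [-0.16562043  0.4620342  -3.17219941] 0.2642616096155473 [ 3.49573124e-01  3.24878856e-01  1.52626553e+00  8.33213255e-06
  1.29190197e+00 -3.96476008e-01]
```

View pics/w6.png

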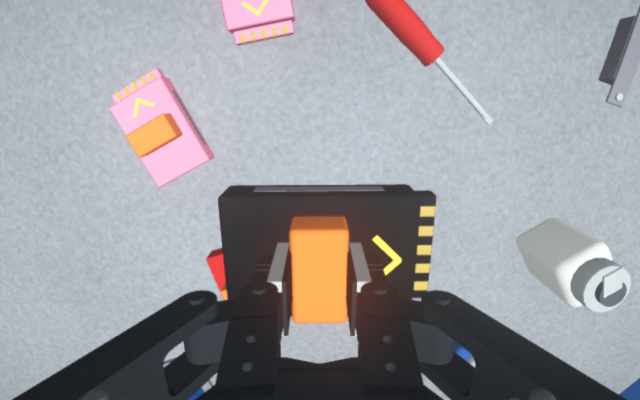

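Held and clear: weight about 3.2 N, and it hasn't shifted in the hand. Next I'll go over to view the bay.

carry_out(steps=[-2.5, -1.9, 0, 0, 0, 0, -1, -2.5, -1.9, 0, 0, 0, 0, -1, -2.5, -1.9, 0, 0, 0, 0, -1, -2.5, -1.9, 0, 0, 0, 0, -1, -2.5, -1.9, 0, 0, 0, 0, -1, -2.5, -1.9, 0, 0, 0, 0, -1, -2.5, -1.9, 0, 0, 0, 0, -1, -2.5, -1.9, 0, 0, 0, 0, -1, -2.5, -1.9, 0, 0, 0, 0, -1, -2.5, -1.9, 0, 0, 0, 0, -1, -2.5, -1.9, 0, 0, 0, 0, -1, -2.5, -1.9, 0, 0, 0, 0, -1, -2.5, -1.9, 0, 0, 0, 0, -1, -2.5, -1.9, 0, 0, 0, 0, -1, -2.5, -1.9, 0, 0, 0, 0, -1, -2.5, -1.9, 0, 0, 0, 0, -1, -1.4, -1.1, 0, 0, 0, 0, -1])

```text
time_s: 6.7
eef_pos: [489.6, -235.9, 212.9]
ee_rot: [-0.002, 0.402, 0.916, 0.0]
force: [0.6, 0.5, -3.3]
grip_width: 0.268
```

carry_out(steps=[0, 0, 0, 0, 0, 1.1, -1, 0, 0, 0, 0, 0, 1.1, -1, 0, 0, 0, 0, 0, 1.1, -1, 0, 0, 0, 0, 0, 1.1, -1, 0, 0, 0, 0, 0, 1.1, -1, 0, 0, 0, 0, 0, 1.1, -1, 0, 0, 0, 0, 0, 1.1, -1, 0, 0, 0, 0, 0, 1.1, -1, 0, 0, 0, 0, 0, 1.1, -1, 0, 0, 0, 0, 0, 1.1, -1, 0, 0, 0, 0, 0, 1.1, -1, 0, 0, 0, 0, 0, 1.1, -1, 0, 0, 0, 0, 0, 0, -1, 0, 0, 0, 0, 0, 0, -1])

```text
time_s: 7.87
eef_pos: [489.9, -233.1, 213.7]
ee_rot: [-0.001, 0.834, 0.551, -0.001]
force: [0.3, -0.8, -2.0]
grip_width: 0.261
```

```bash
python3 snap.py w7
```

```text
7.9167 [ 489.88801162 -233.05965994  213.74313257] -23.09176416480414 [-0.16826073  0.18516666 -2.78862272] 0.26143732884206644 [-6.60083770e-01  3.66255522e-01  1.46928171e+00 -2.57381038e-05
  1.30833096e+00 -2.57198370e-01]
```

View pics/w7.png

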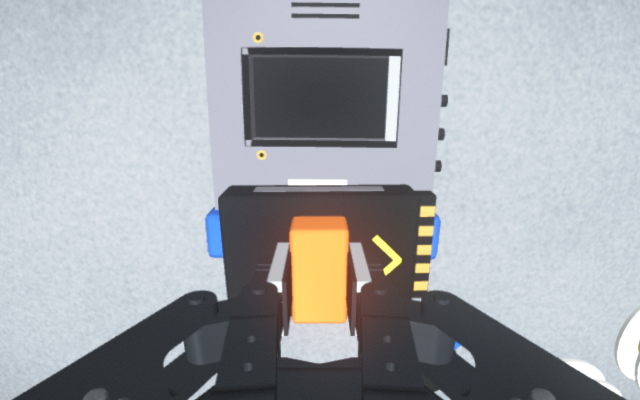

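carry_out(steps=[0, 2.5, 0, 0, 0, 0, -1, 0, 2.5, 0, 0, 0, 0, -1, 0, 2.5, 0, 0, 0, 0, -1, 0, 0, 0, 0, 0, 0, -1, 0, 0, 0, 0, 0, 0, -1])

```text
time_s: 8.33
eef_pos: [559.5, -263.0, 213.9]
ee_rot: [-0.001, 0.834, 0.551, -0.0]
force: [-1.2, -0.0, -2.2]
grip_width: 0.26
```

```bash
python3 snap.py w8; python3 - <<'E'
import cv2
a=cv2.imread('pics/w7.png')[30:165,220:420];b=cv2.imread('pics/w8.png')[30:165,110:310]
for n,x in(('c7',a),('c8',b)):cv2.imwrite(f'pics/{n}.png',cv2.resize(x,None,fx=4,fy=4,interpolation=cv2.INTER_CUBIC))
E
```

```text
8.3833 [ 559.46074617 -263.02678996  213.85020387] -23.125484030387145 [-0.22166057 -0.60127233 -2.86293065] 0.26243640520100914 [-6.28845636e-01  5.33053208e-01  1.21813148e+00 -8.02489590e-05
  1.39232687e+00 -2.24726400e-01]
```

View pics/c7.png

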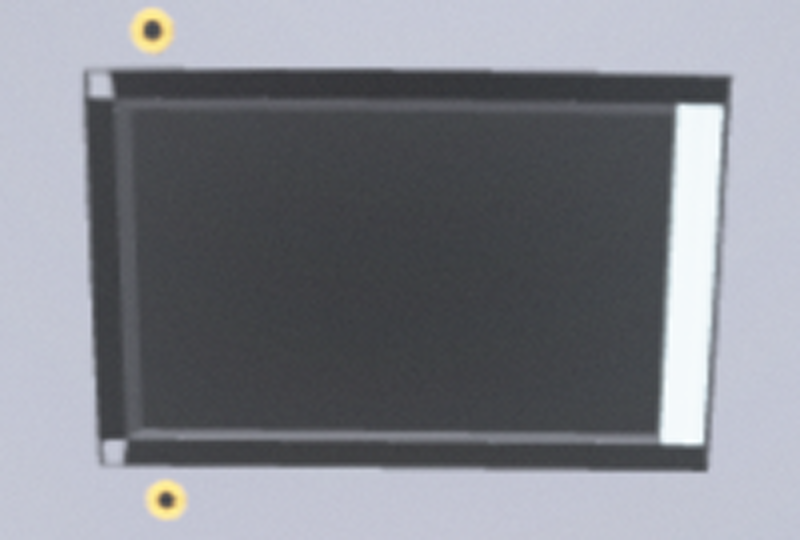

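View pics/c8.png

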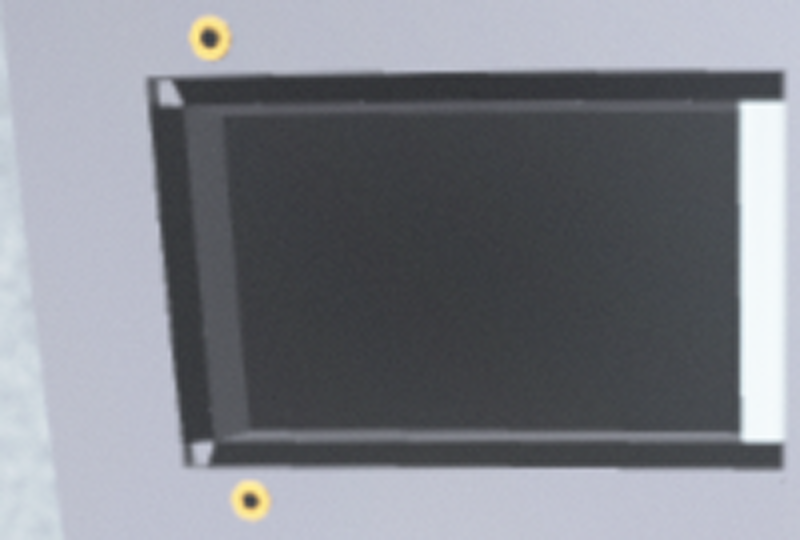

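```bash
cat > bay.py <<'E'
from h import *
ld=lambda n:(lambda z:(Ro.from_quat(z['q']),z['t']))(np.load(f'pics/{n}.npz'))
f=lambda p,o:(np.array(p,float)+.5)/4-.5+o
names='rearL endL endR rearR floorRL floorRR lipL lipR'.split()
a=f([(85,70),(732,76),(707,470),(101,466),(133,110),(143,433),(676,104),(660,443)],[220,30])
b=f([(148,77),(784,70),(783,468),(185,466),(224,116),(249,432),(739,100),(741,441)],[110,30])
p7,p8=ld('w7'),ld('w8')
X={}
for i,n in enumerate(names):
    x,r=tri([ray('wrist',a[i],p7),ray('wrist',b[i],p8)]);X[n]=x;print(n,x.round(1),round(r[0],2))
for nm,uv,p in(('7',a,p7),('8',b,p8)):
    P=onz('wrist',uv[:4],66,p);d=P[1]+P[2]-P[0]-P[3];h=np.arctan2(d[1],d[0]);u=np.array([np.cos(h),np.sin(h),0])
    e=(P[1]+P[2])/2;rr=(P[0]+P[3])/2;L=np.linalg.norm(e-rr);w=P[0]+P[1]-P[2]-P[3]
    l=onz('wrist',uv[6:],59.5,p)
    print(nm,'h',np.degrees(h),np.degrees(np.arctan2(w[1],w[0]))-90,'L',L,'W',np.linalg.norm(w)/2,'seat from end',e-50.5*u,'from rear',rr+76.5*u,'lip seat',l.mean(0)-41.5*u,'lipW',np.linalg.norm(l[0]-l[1]))
E
python3 bay.py
```

```text
rearL [ 476.3 -107.6   65.8] 0.21
endL [ 592.3 -158.4   65.4] 0.24
endR [ 560.8 -229.5   65.6] 0.02
rearR [ 445.3 -178.8   66.9] 0.23
floorRL [ 478.7 -114.2   41.9] 0.08
floorRR [ 451.4 -176.7   43.9] 0.35
lipL [ 581.8 -158.9   57.8] 0.16
lipR [ 554.4 -221.5   59.8] 0.05
7 h -23.620697368167022 -23.78729188530825 L 126.35741461515872 W 77.6010840687345 seat from end [ 530.09395053 -173.82528715   66.        ] from rear [ 530.68269886 -174.08275828   66.        ] lip seat [ 529.86887172 -173.72188879   59.5       ] lipW 67.98820871897212
8 h -23.70451535173978 -23.886970575541753 L 126.5816972898694 W 77.80694300101732 seat from end [ 530.34931055 -173.57154382   66.        ] from rear [ 530.73232144 -173.73970985   66.        ] lip seat [ 530.14694487 -173.54704234   59.5       ] lipW 68.2239606724291
```

The two views agree: bay seat at (530.3, -173.8), heading -23.75°, back at 66 mm, floor about 42–43 mm, lip about 59 mm, opening 126.5 x 77.7 mm (127 x 78 expected). Next, a quick check of how the pack sits in the hand.

```bash
python3 - <<'E'
from h import *
im=cv2.imread('pics/w7.png');h=cv2.cvtColor(im,cv2.COLOR_BGR2HSV);m=cv2.inRange(h,(5,150,90),(20,255,255))
k,l,st,ce=cv2.connectedComponentsWithStats(m);print(st[l[270,320]])
I=(Ro.identity(),np.zeros(3))
o=[]
def at(uv,z): return onz('wrist',uv,z,I).round(1).tolist()
print('ridge top edge lower',at([(294,322),(346,322)],-14.4))
# tongue pads, height 11 above underside -> tool z = +14.6 ; block top z=+3.6
print('tongue end edge',at([(435,193),(434,290)],14.6))
print('block top far edge',at([(230,186),(408,185)],3.6))
cv2.imwrite('pics/c7b.png',cv2.resize(im[175:335,210:445],None,fx=3.4,fy=3.4,interpolation=cv2.INTER_CUBIC))
E
```

```text
[     0      0    640    400 254466]
ridge top edge lower [[-21.6, -11.1, -14.4], [-21.7, 11.2, -14.4]]
tongue end edge [[27.8, 54.2, 14.6], [-23.9, 58.7, 14.6]]
block top far edge [[34.1, -38.8, 3.6], [34.4, 38.2, 3.6]]
```

View pics/c7b.png

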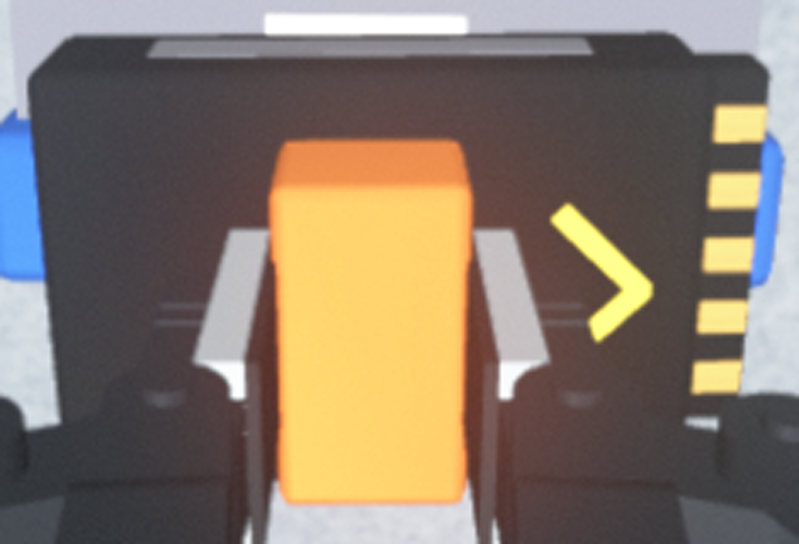

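The pack sits centred and in line in the hand. I'll go above the pre-insertion place, 15 mm short of home, and check there.

carry_out(steps=[0, 0, 0, 0, 0, 0.13, -1, 1.75, -2.08, 0, 0, 0, 0, -1, 1.75, -2.08, 0, 0, 0, 0, -1, 1.75, -2.08, 0, 0, 0, 0, -1, 1.73, -2.07, 0, 0, 0, 0, -1, 0, 0, 2, 0, 0, 0, -1, 0, 0, 2, 0, 0, 0, -1, 0, 0, 2, 0, 0, 0, -1, 0, 0, 2, 0, 0, 0, -1, 0, 0, 2, 0, 0, 0, -1, 0, 0, 1.5, 0, 0, 0, -1, 0, 0, 0, 0, 0, 0, -1, 0, 0, 0, 0, 0, 0, -1])

```text
time_s: 9.47
eef_pos: [511.2, -165.4, 100.7]
ee_rot: [-0.0, 0.838, 0.545, -0.0]
force: [0.8, -0.2, -2.1]
grip_width: 0.264
```

```bash
python3 snap.py w9
```

```text
9.5167 [ 511.18578283 -165.39270929  100.66231261] -23.900743006882436 [ 0.93472843 -0.54532061 -1.9401921 ] 0.2585005944888272 [-5.31032327e-01  4.76889685e-01  1.62356300e+00 -2.38950246e-05
  1.03972500e+00 -1.13859496e-01]
```

View pics/w9.png

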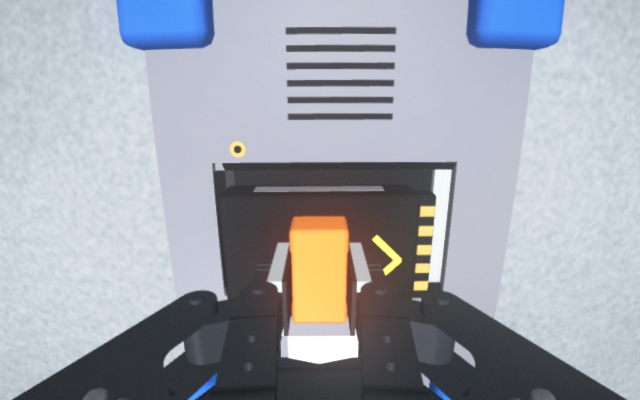

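Tongue end just short of the lip and the pack parallel to the bay. I'll go down slowly to the floor, watching the force.

carry_out(steps=[0, 0, 1, 0, 0, 0, -1, 0, 0, 1, 0, 0, 0, -1, 0, 0, 0.7, 0, 0, 0, -1, 0, 0, 0.3, 0, 0, 0, -1, 0, 0, 0.15, 0, 0, 0, -1, 0, 0, 0, 0, 0, 0, -1, 0, 0, 0, 0, 0, 0, -1])

```text
time_s: 10.1
eef_pos: [511.8, -165.6, 69.0]
ee_rot: [0.0, 0.838, 0.545, 0.0]
force: [0.9, 0.7, -2.0]
grip_width: 0.265
```

```bash
python3 snap.py w10
```

```text
10.15 [ 511.75253771 -165.63935153   68.9815075 ] -23.903098579466135 [ 0.26529352  0.10652069 -2.01076842] 0.25928263803801327 [-5.30882264e-01  5.23405381e-01  1.64883326e+00 -1.69131518e-05
  9.68781143e-01 -1.13725610e-01]
```

View pics/w10.png

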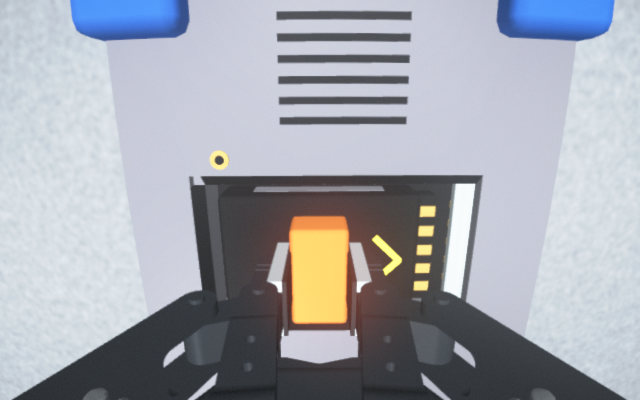

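carry_out(steps=[0, 0, 0.1, 0, 0, 0, -1, 0, 0.3, 0, 0, 0, 0, -1, 0, 0.3, 0, 0, 0, 0, -1, 0, 0.2, 0, 0, 0, 0, -1, 0, 0, 0, 0, 0, 0, -1, 0, 0, 0, 0, 0, 0, -1])

```text
time_s: 10.65
eef_pos: [519.0, -168.8, 67.8]
ee_rot: [-0.0, 0.838, 0.545, -0.0]
force: [-0.8, 0.4, -3.5]
grip_width: 0.261
```

```bash
cat > st.py <<'E'
from h import *
s=readout.sense();R,t=tcp();u=np.radians(-23.75);e=np.array([np.cos(u),np.sin(u)]);n=np.array([-e[1],e[0]])
d=t[:2]+5.5*e-[530.3,-173.8];f=s['force'];print(s['time_s'],t,'bay x,y',d@e,d@n,'F along,side,z',f[:2]@e,f[:2]@n,f[2],s['wrist_torque'],s['grip_width'])
E
python3 st.py;python3 snap.py w11
```

```text
10.65 [ 518.98927692 -168.80281857   67.75276991] bay x,y -6.865432952921651 0.018621242299176145 F along,side,z -0.9228571383477573 -0.004748230628541756 -3.5141370831086225 [ 0.00953384 -0.02943783  0.04860009] 0.2611761034771802
10.7 [ 518.98927692 -168.80281857   67.75276991] -23.899570791622942 [-0.34805432  0.01870784 -2.20769185] 0.263691299651814 [-5.29193191e-01  5.39722906e-01  1.62501798e+00 -2.51606845e-05
  9.77064794e-01 -1.12053412e-01]
```

View pics/w11.png

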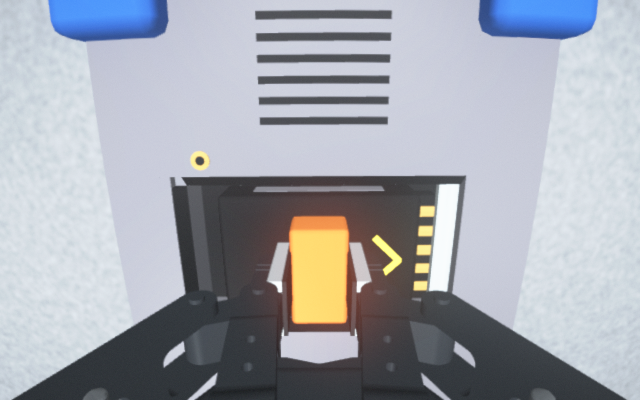

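The tongue end is at the lip edge with no load yet. Now I'll push on in small steps.

carry_out(steps=[0, 0.2, 0, 0, 0, 0, -1, 0, 0.2, 0, 0, 0, 0, -1, 0, 0, 0, 0, 0, 0, -1, 0, 0, 0, 0, 0, 0, -1])

```text
time_s: 11.03
eef_pos: [522.2, -170.1, 67.7]
ee_rot: [-0.001, 0.838, 0.545, -0.0]
force: [-4.6, 2.5, 0.5]
grip_width: 0.266
```

```bash
python3 st.py
```

```text
11.0333 [ 522.16607653 -170.11931973   67.70064683] bay x,y -3.427455321123505 0.09305815247927773 F along,side,z -5.272247579332671 0.43648277923170975 0.4533935373576946 [ 0.31223263  0.72444808 -0.00898283] 0.2661481372418075
```

carry_out(steps=[0, 0.2, 0, 0, 0, 0, -1, 0, 0, 0, 0, 0, 0, -1, 0, 0, 0, 0, 0, 0, -1])

```text
time_s: 11.28
eef_pos: [523.8, -170.9, 67.7]
ee_rot: [-0.001, 0.838, 0.545, -0.0]
force: [-5.5, 2.6, 0.7]
grip_width: 0.264
```

```bash
python3 st.py;python3 snap.py w12
```

```text
11.2833 [ 523.82046907 -170.86877213   67.6752848 ] bay x,y -1.6113313554984885 0.07337688117006559 F along,side,z -6.056661500653562 0.18852824630684886 0.7092898880695611 [0.4550224  0.95921769 0.00758611] 0.2636147884979284
11.3333 [ 523.82046907 -170.86877213   67.6752848 ] -23.894863562151507 [-6.09108958  2.10365026  0.98918956] 0.2576548993943364 [-5.27919230e-01  5.50219057e-01  1.60694354e+00 -1.05284533e-04
  9.86283140e-01 -1.10784704e-01]
```

View pics/w12.png

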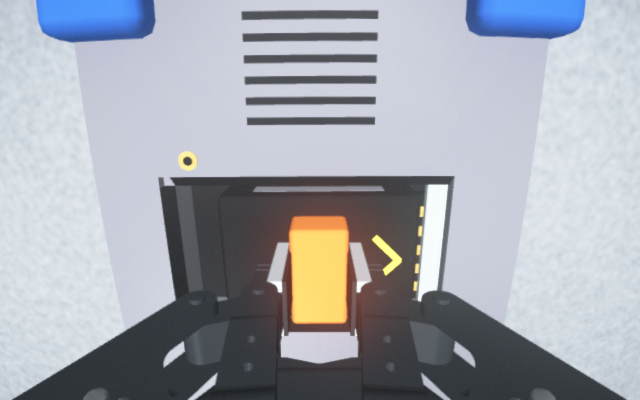

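The tongue is under the lip, with only slivers of the pads visible at (420,210–290). The spring force is rising as expected. I'll push on until the force jumps at the hard stop.

carry_out(steps=[0, 0.1, 0, 0, 0, 0, -1, 0, 0, 0, 0, 0, 0, -1, 0, 0, 0, 0, 0, 0, -1])

```text
time_s: 11.58
eef_pos: [524.6, -171.2, 67.7]
ee_rot: [-0.001, 0.838, 0.545, -0.001]
force: [-6.4, 2.7, 1.3]
grip_width: 0.262
```

```bash
python3 st.py
```

```text
11.5833 [ 524.62934561 -171.21311033   67.69172354] bay x,y -0.7322763076655117 0.08397252540842261 F along,side,z -6.973444425931126 -0.11828376482240738 1.2777888435593399 [ 0.45514845  1.0486798  -0.0374082 ] 0.26218793601257195
```

carry_out(steps=[0, 0.1, 0, 0, 0, 0, -1, 0, 0, 0, 0, 0, 0, -1, 0, 0, 0, 0, 0, 0, -1])

```text
time_s: 11.83
eef_pos: [525.4, -171.6, 67.7]
ee_rot: [-0.001, 0.838, 0.545, -0.001]
force: [-7.1, 2.6, 0.9]
grip_width: 0.26
```

```bash
python3 st.py
```

```text
11.8333 [ 525.42498082 -171.55648917   67.68274703] bay x,y 0.13427242081825475 0.09011338019415235 F along,side,z -7.536037214623353 -0.4332867018459685 0.9320895468998649 [ 0.54068443  1.10804252 -0.03296329] 0.2604295068040449
```

carry_out(steps=[0, 0.1, 0, 0, 0, 0, -1, 0, 0, 0, 0, 0, 0, -1, 0, 0, 0, 0, 0, 0, -1])

```text
time_s: 12.08
eef_pos: [525.7, -171.6, 67.6]
ee_rot: [-0.002, 0.838, 0.545, -0.001]
force: [-10.8, 5.3, 5.3]
grip_width: 0.262
```

```bash
python3 st.py
```

```text
12.0833 [ 525.66361321 -171.59898937   67.6205664 ] bay x,y 0.36981220546656096 0.14732085983098958 F along,side,z -12.000577893174434 0.5234069877590763 5.295090491941898 [ 0.71781769  1.7342024  -0.09010884] 0.26162472599586445
```

carry_out(steps=[0, 0.1, 0, 0, 0, 0, -1, 0, 0, 0, 0, 0, 0, -1, 0, 0, 0, 0, 0, 0, -1])

```text
time_s: 12.33
eef_pos: [525.8, -171.6, 67.7]
ee_rot: [-0.003, 0.838, 0.546, -0.002]
force: [-15.8, 6.8, 9.9]
grip_width: 0.263
```

```bash
python3 st.py
```

```text
12.3333 [ 525.7519796  -171.58964504   67.6641019 ] bay x,y 0.4469315813808305 0.19146310325875474 F along,side,z -17.186973892296283 -0.09443959237348604 9.86828207224292 [ 1.0225093   2.55258402 -0.09057718] 0.26268449579728687
```

Hard stop found: the last 1 mm of command moved it only 0.1 mm, and the push rose from 7.5 to 17 N. I'll let it settle and check before handing in.

carry_out(steps=[0, 0, 0, 0, 0, 0, -1, 0, 0, 0, 0, 0, 0, -1, 0, 0, 0, 0, 0, 0, -1, 0, 0, 0, 0, 0, 0, -1, 0, 0, 0, 0, 0, 0, -1, 0, 0, 0, 0, 0, 0, -1])

```text
time_s: 12.83
eef_pos: [525.7, -171.6, 67.7]
ee_rot: [-0.003, 0.838, 0.545, -0.002]
force: [-16.3, 6.6, 9.7]
grip_width: 0.267
```

```bash
python3 st.py;python3 snap.py w13; python3 - <<'E'
from h import *
R,t=tcp();print('tool tilt',np.arccos(-R.apply([0,0,1])[2]))
im=cv2.imread('pics/w13.png')[150:350,150:480];cv2.imwrite('pics/c13.png',cv2.resize(im,None,fx=2.4,fy=2.4,interpolation=cv2.INTER_CUBIC))
s=cams.capture('side');cv2.imwrite('pics/side2.png',s[:,:,::-1])
s=cams.capture('top');cv2.imwrite('pics/top2.png',s[:,:,::-1])
E
```

```text
12.8333 [ 525.72890731 -171.60384097   67.67361975] bay x,y 0.43153061028792333 0.16917711665500418 F along,side,z -17.539301921348255 -0.4971597669138879 9.682375687382898 [ 0.98555871  2.56086138 -0.07414553] 0.2667069288829934
12.8833 [ 525.72890731 -171.60384097   67.67361975] -23.883326339702524 [-16.37186977   6.64679033  10.13048588] 0.2663553719918184 [-5.27062345e-01  5.56437906e-01  1.59616931e+00 -7.27322546e-04
  9.95952221e-01 -1.09877879e-01]
tool tilt 0.006993356828831542
```

View pics/c13.png

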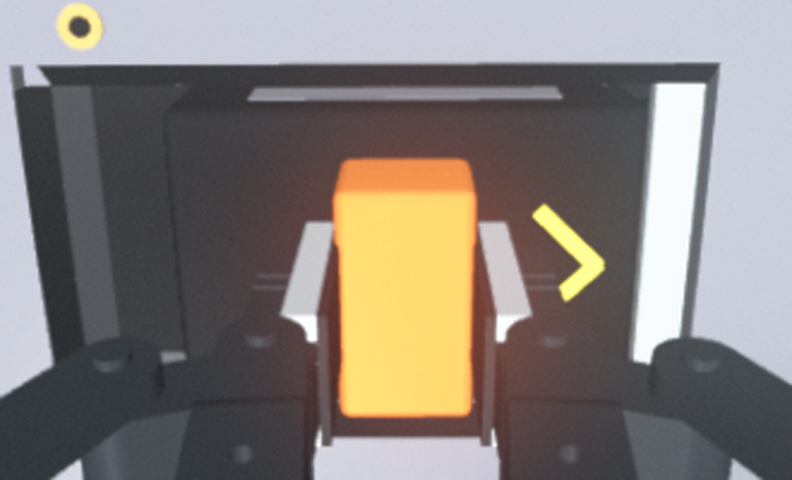

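View pics/top2.png

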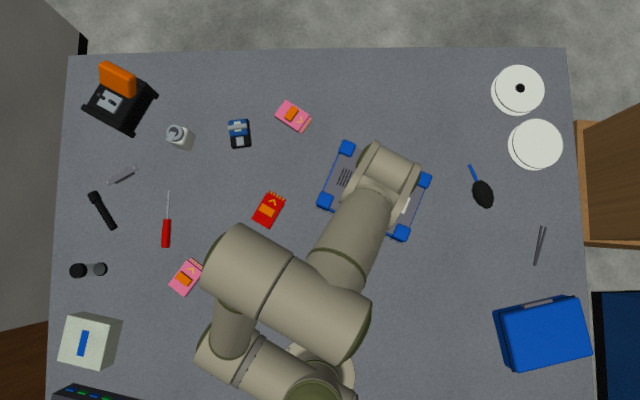

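The block's front edge stands close to the lip, the pads are hidden, and the bystanders are where they were. Handing in.

```bash
python3 -c "
from rig import finish_job
print(finish_job())"; python3 st.py
```

```text
the job is handed in; nothing more can be done
None
the job is handed in; nothing more can be done
```

I gripped the black battery pack by its ridge and lowered it to the bay floor about 15 mm short of home. I then slid the tongue under the lip and pushed until it hit the hard stop. The arm is still holding it pressed there, so you can screw in the locking bar. I handed in after about 13 s of the 42 s, and no verdict was given.

Last checks before handing in:
- **Along the push:** the pack measured +0.4 mm past home, which is within the calibration error. The push had risen from 7.5 N to 17.5 N while the pack barely moved, and the brass pads are out of sight under the lip.
- **Sideways and heading:** it was 0.2 mm off sideways and about 0.15° out of line with the bay.
- **Flat in the bay:** the tool was at its on-the-floor height of 67.7 mm and tilted 0.007 rad. I inferred the pack's own flatness from this and did not measure it separately.
- **Downward force:** the arm also presses the pack onto the floor with about 10 N.
- **Bystanders:** the final top view shows the bottle, cleaver, screwdriver and blower where they were.

**Disagreements:**
- I first turned the gripper about 3° the wrong way above the pack. I corrected it before closing.
- The top view alone put the bay about 10 mm off, because I took the middle of the opening rather than the seat. I used the two wrist views, which agreed to within 1 mm.

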